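# Clip a torch cell into the spring bay of a charger

### The job

Put the big torch cell on charge: push its flat end against the coil spring of the charger, swing the nub end down past the retaining lip, ease the cell back under the lip (do not let the spring fling it) and leave the cell lying level in its saddles, held between spring and nub contact under the lip. Go gently, the plastic lip and the spring stop break if forced hard (about 20 N), and do not knock over the salt shaker or the pepper mill.

Things in the scene. Friction and masses are not known exactly. Their poses are not given: they have to be found in the camera images.
- torch_cell: Big torch cell (D size), plain grey, on its side: can 33 mm diameter, 59 mm long, 110-170 g. Origin: on its axis at mid-can; x along the axis towards the nub (plus) end; roll about it is free. Nub 9.5 mm wide, 2.5 mm tall; flat end 29.5 mm from the origin. The much thinner cell (15 x 50 mm) near it is not wanted.
- cell_nub (a point): Tip of the torch cell's nub (plus end), 32 mm from the cell's origin along its x axis.
- charger: Charger fixed to the worktop: white case 176 x 72 x 20 mm (x, y, z), on it a grey carriage with one cell bay. Origin: centre of the underside; x runs along the bay from spring to lip, z up. The carriage is stiff on its rails (over 100 N; leave it) and stands up to 9 mm either way along x from the middle: not tracked, find it by touch or sight. The bay points show the middle place.
- bay_axis (a point): Where the middle of a seated can is with the carriage in the middle: charger frame (-1, 0, 44.5) mm. Two 45-degree V saddles, 8 mm long, 42 mm wide over all, tops at z 40, at x -26 and +26, carry the can (its lowest line at z 28). Between them the can's sides are free for fingers, down to the carriage floor at z 23.
- bay_spring (a point): Free face of the spring, carriage in the middle: charger frame (-26.5, 0, 44.5) mm. A flat, polished, slippery steel disc 12 mm in diameter on a coil, pushed in along -x. 23 mm behind its free face stands a block, 34 mm wide, top at z 55.5. The can's flat end must meet the disc.
- bay_lip (a point): Top inner edge of the lip, carriage in the middle: charger frame (26.5, 0, 66.5) mm. Lip 20 mm wide (y), 3 mm thick, underside z 63.5, covers a seated can's rim by 2 mm; nub contact at x 31. The cell goes in tilted 35-40 deg, nub up, flat end on the disc at axis height; 11-14 mm of spring travel lets the nub end swing down past the lip; once level 7 mm does. Then ease it back home.
- spring (a joint): How far the spring disc is pushed in (m): 0 free, 0.015 at its hard stop, 0.004 with the cell seated home. About 1 N at first touch and 0.7 N more per mm (about 9.5 N at 12 mm, 11.5 N just before the stop).
- salt_shaker: Glass salt shaker with a metal top, 44 mm in diameter, 90 mm tall, standing behind the cells. Origin: centre of its underside, z up. A bystander.
- pepper_mill: Dark wooden pepper mill, 58 mm in diameter, 220 mm tall, standing behind the charger. Origin: centre of its underside, z up. A bystander.
There are look-alikes about, which are no part of the job. Leave any turquoise or yellow look-alike of the torch_cell alone.

How it is judged:
By the outcome, as a careful person would: the job done as asked, in the order asked, and still so for the second after the job is handed in, with the robot touching nothing.
It also fails if it takes over 72 s, if anything falls off the work surface, if the arm or the gripper's body presses on something with over 40 N, if the wrist force passes 120 N, or if a joint passes its speed limit or range.

### The arm

A 6-joint arm with a two-finger parallel gripper is mounted at the origin on a cart in front of the work surface, level with it; the furniture and walls round the work are solid. World frame = base frame: x ahead of the robot, y to its left, z up, the work surface at z = 0. Lengths are in m, angles in rad, forces in N, time in s.
With the tool pointing down it reaches from about 0.35 to 0.85 m from the base axis. Payload 8.1 kg.
Tool frame: the origin (TCP) lies at the very end of the fingers, on their centre line; the grasp point (between the pads) lies 19 mm behind it; z points along the fingers, y is the line along which they close (so a half turn about z gives the same grasp; the last joint's range is limited). The gripper opens to 93 mm and grips with 3 to 60 N. Pads are 15 mm wide; open, the fingers measure 128 mm over their backs; the gripper's body (75 mm by 188 mm) begins 65 mm behind the grasp point.
Start: joints at [-1.201, 0.13, 1.488, -0, 1.523, -0.085], TCP at [0.264, -0.539, 0.219] pointing down, gripper open.
Joint ranges: [-2.96, 2.96], [-0.89, 2.26], [0.02, 2.5], [-1.34, 4.48], [0, 2.73], [-2.66, 2.66]. Speed limits (rad/s): [2.39, 2.39, 2.79, 3.14, 3.14, 3.14].

### API

Orientations are given as a rotation vector (axis times angle).
In Python, from workcell import arm gives the robot as it stands.
- The arm moves only by the shell command python3 -m inch 'ROWS' [FORCE]. ROWS is a JSON list of rows, 1 to 12 of them, each of 7 numbers: the finger opening in m, then dx, dy, dz in m, then a rotation vector rx, ry, rz in rad; each row is the pose to reach, as a shift and turn from the pose commanded when the command began, along the tool's axes at that moment; what a row does not reach only later rows make up. A row lasts 1/12 s, in which the tool goes at most 0.0417 m and 0.125 rad, less where a joint would pass 70% of its speed; a pose out of reach is approached as far as the arm can. The fingers move at their own pace and stop on an object; FORCE is the grip in N (left out, the last holds). Time passes only in rows, so rows that do not move let the fingers close. It prints the time, the measured TCP pose, the force, the opening and the grip force at its end.
- arm.get_state(): the state, without advancing time (a new reading comes with each control period).
- arm.camera(name): name is "scene" or "top" or "wrist"; returns the picture (400x640x3 uint8, red, green, blue); there is no depth.
- arm.camera_model(name): a dict with "fx", "fy", "cx", "cy" (pixels), "dist_coeffs" ([k1, k2, p1, p2, k3] as OpenCV has them; the pictures are not rectified), "rvec" (rotation vector, rad) and "tvec" (3), from world to camera coordinates, as OpenCV has them. Camera axes: x right, y down, z forward; pixel columns grow to the right and rows downward; lengths in m; the calibration is good to about 2 mm. A picture is of the moment at which its call begins: read the wrist's pose just before it. camera_model takes no time and is no camera call; for the wrist camera it gives the pose at the moment of the call.
- arm.close_job(): hands the job in; it is judged then, once.
The state is a dict: "time": time; "joint_pos": joint angles; "joint_vel": joint speeds; "tau": joint torques, N m; "eef_pos": TCP position; "eef_rot": TCP orientation; "force": force on the tool from outside, world axes, zero at the start; "ft_torque": the same for the moment, N m; "opening": finger opening in m; "finger_force": force on a finger pad.
Only numpy, scipy, OpenCV 4.12 (cv2) and the standard library are available. Lean on these libraries where they do the work, as an engineer would, in place of code of your own. Each camera call takes 0.05 s, during which the arm holds its last target. There are 200 camera calls.

## Working session

There is one attempt and no reset: what is moved stays moved. The work goes in short steps, Python scripts to look and compute and a shell command to move; the robot and the scene stay as the last step left them, time stands still between calls to the robot, and variables do not carry over. Pictures are saved under pics/ and viewed, at most 12 in all, crops included, and the job is handed in when it is done.

```bash
mkdir -p pics; ls; cat > h.py <<'E'
import numpy as np, cv2
from workcell import arm
def cam(n):
    m=arm.camera_model(n); K=np.array([[m['fx'],0,m['cx']],[0,m['fy'],m['cy']],[0,0,1]]);return K,np.array(m['dist_coeffs']),np.array(m['rvec']),np.array(m['tvec'])
def ray(n,uv,z,M=None):
    K,d,r,t=M or cam(n); R=cv2.Rodrigues(r)[0]
    p=cv2.undistortPoints(np.array(uv,float).reshape(-1,1,2),K,d).reshape(-1,2)
    D=np.c_[p,np.ones(len(p))]@R; C=-R.T@t
    return C+D*((z-C[2])/D[:,2])[:,None]
def proj(n,P,M=None):
    K,d,r,t=M or cam(n); return cv2.projectPoints(np.array(P,float).reshape(-1,3),r,t,K,d)[0].reshape(-1,2)
def shot(n,f,crop=None,s=1):
    im=arm.camera(n)[:,:,::-1]
    cv2.imwrite('pics/raw_'+f,im)
    if crop: x0,y0,x1,y1=crop; im=im[y0:y1,x0:x1]
    cv2.imwrite('pics/'+f,cv2.resize(im,None,fx=s,fy=s,interpolation=cv2.INTER_CUBIC))
E
python3 -c "
from h import *
shot('scene','s1.png');shot('top','t1.png')
s=arm.get_state();print(s['time'],s['eef_pos'],s['eef_rot'],s['opening'])
for n in('scene','top','wrist'):
  K,d,r,t=cam(n);print(n,-cv2.Rodrigues(r)[0].T@t,K[0,0])
"
```

```text
pics
0.1 [ 0.26338285 -0.53854284  0.21768461] [-3.05916026e+00 -7.07812640e-01  3.97542264e-04] 0.09302487190026831
scene [0.1144402  0.98309227 0.67217022] 509.36715214051304
top [0.54606191 0.13627465 1.145641  ] 386.76739388142727
wrist [ 0.33772293 -0.50185207  0.38193448] 292.5334903858826
```

View pics/s1.png

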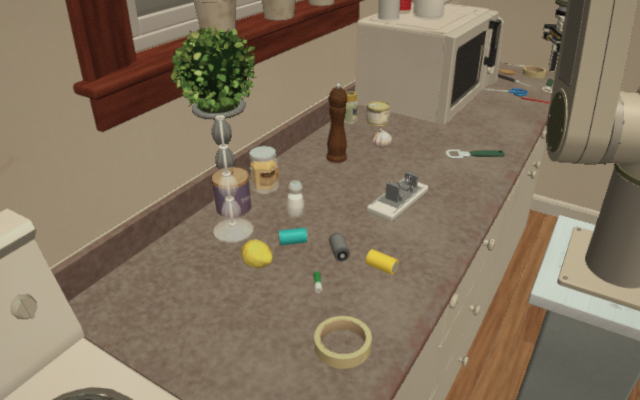

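View pics/t1.png

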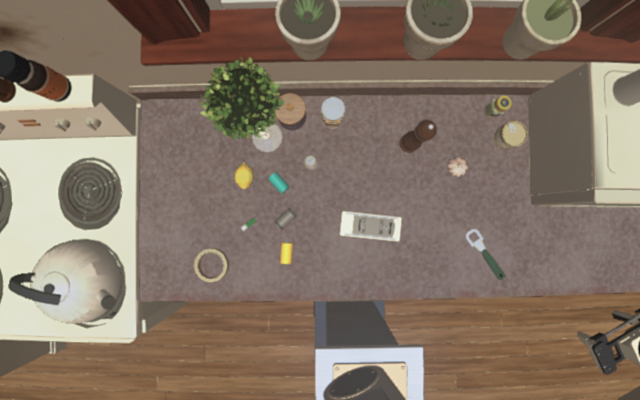

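The top picture shows the grey cell at (285,218), the charger at (371,226), the thin cell at (249,224), the salt shaker at (310,162) and the mill base at (410,143). In the scene picture the cell is at (340,247) and the charger at (399,197).

```bash
python3 -c "
from h import *
t=cv2.imread('pics/raw_t1.png');s=cv2.imread('pics/raw_s1.png')
r=lambda im,x0,y0,x1,y1,k:cv2.resize(im[y0:y1,x0:x1],None,fx=k,fy=k,interpolation=cv2.INTER_CUBIC)
a=r(t,335,203,410,248,6); b=r(t,265,200,305,240,6)
c=r(s,360,165,435,220,6); d=r(s,322,225,362,265,6)
o=np.zeros((600,720,3),np.uint8)
o[:270,:450]=a;o[:240,460:700]=b;o[270:600,:450]=c;o[300:540,460:700]=d
cv2.imwrite('pics/c1.png',o)
for v in [(285,218),(371,226)]: print(ray('top',[v],0.0165 if v[0]<300 else .02))
"
```

```text
[[0.53539399 0.24137986 0.0165    ]]
[[ 0.50912012 -0.00860255  0.02      ]]
```

View pics/c1.png

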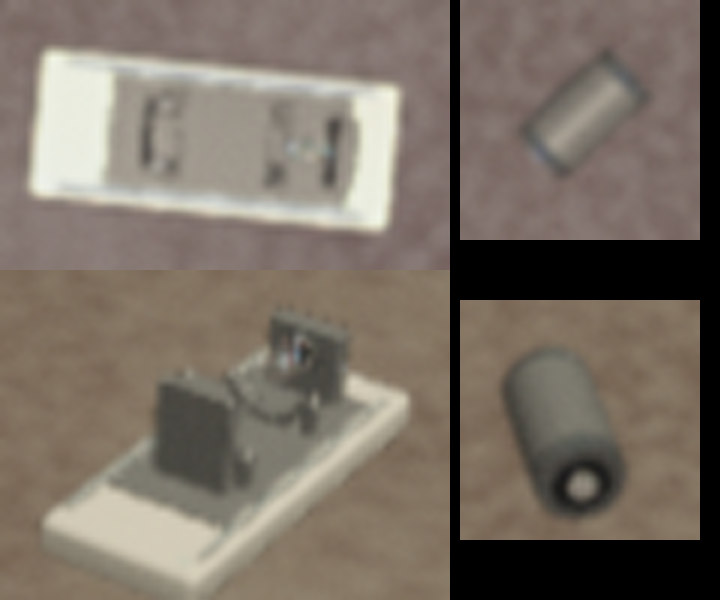

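The crop shows the coil spring at the right (-y) end of the bay and the tall lip plate at the left (+y) end, so charger x runs along about +y. The cell's nub (scene, about (342,256)) points to +y/-x. In the top view the can's corners are about (289,208), (296,216), (283,229) and (276,222).

```bash
cat >> h.py <<'E'
from scipy.spatial.transform import Rotation as Ro
def delta(p,R):  # shift & rotvec in tool axes to reach world pose p,R from measured pose
    s=arm.get_state();R0=Ro.from_rotvec(s['eef_rot']);
    return np.round(R0.inv().apply(np.array(p)-s['eef_pos']),4),np.round((R0.inv()*R).as_rotvec(),4)
def tool(yaw,th=0):
    # charger/cell x direction at angle yaw; tool z down, tool x along it; tilt th: nub up
    a=np.array([np.cos(yaw)*np.cos(th),np.sin(yaw)*np.cos(th),np.sin(th)])
    z=np.array([np.cos(yaw)*np.sin(th),np.sin(yaw)*np.sin(th),-np.cos(th)])
    return Ro.from_matrix(np.c_[a,np.cross(z,a),z])
E
python3 -c "
from h import *
f=lambda L,k,x0,y0:[((u+.5)/k-.5+x0,(v+.5)/k-.5+y0) for u,v in L]
P=ray('top',f([(45,50),(400,88),(388,230),(30,195)],6,335,203),.02);print('ch top',P.round(4),P.mean(0).round(4),np.linalg.norm(P-np.roll(P,-1,0),axis=1).round(4))
x=(P[0]+P[3]-P[1]-P[2])[:2];yc=np.arctan2(x[1],x[0]);print('yaw ch',yc)
Q=ray('top',f([(145,50),(185,97),(107,172),(65,130)],6,265,200),.0165);print('cell top',Q.round(4),Q.mean(0).round(4),np.linalg.norm(Q-np.roll(Q,-1,0),axis=1).round(4))
x=(Q[2]+Q[3]-Q[1]-Q[0])[:2];yk=np.arctan2(x[1],x[0]);print('yaw cell',yk)
# scene check charger corners, cell
S=ray('scene',f([(45,530),(185,600),(408,400)],6,360,165-45),.02);print('scene ch',S.round(4))
print('scene nub',ray('scene',f([(123,185)],6,322,225),.0165))
s=arm.get_state();R0=Ro.from_rotvec(s['eef_rot']);print(R0.as_matrix().round(3))
C=-cv2.Rodrigues(cam('wrist')[2])[0].T@cam('wrist')[3];print('cam in tool',R0.inv().apply(C-s['eef_pos']), R0.inv().apply(cv2.Rodrigues(cam('wrist')[2])[0][2]))
for yy in (yc,yc+np.pi): print('to charger yaw',yy,delta([P.mean(0)[0],P.mean(0)[1],.2],tool(yy)))
for yy in (yk,yk+np.pi): print('to cell yaw',yy,delta([Q.mean(0)[0],Q.mean(0)[1],.15],tool(yy)))
"
```

```text
ch top [[ 0.554   0.0748  0.02  ]
 [ 0.5333 -0.0973  0.02  ]
 [ 0.4647 -0.0901  0.02  ]
 [ 0.484   0.083   0.02  ]] [ 0.509  -0.0074  0.02  ] [0.1733 0.0689 0.1742 0.0705]
yaw ch 1.4555724147413627
cell top [[0.5647 0.2302 0.0165]
 [0.5416 0.2109 0.0165]
 [0.5056 0.2492 0.0165]
 [0.5262 0.2695 0.0165]] [0.5345 0.2399 0.0165] [0.0301 0.0525 0.0289 0.055 ]
yaw cell 2.334970910606438
scene ch [[ 0.5481  0.0838  0.02  ]
 [ 0.4807  0.0997  0.02  ]
 [ 0.4627 -0.0821  0.02  ]]
scene nub [[0.51300616 0.26376223 0.0165    ]]
[[ 0.898  0.439 -0.001]
 [ 0.439 -0.898  0.002]
 [ 0.    -0.002 -1.   ]]
cam in tool [ 0.0829202  -0.00057694 -0.16423942] [-2.92543078e-01 -3.99571988e-06  9.56252345e-01]
to charger yaw 1.4555724147413627 (array([ 0.454 , -0.3693,  0.0183]), array([-1.4000e-03, -9.0000e-04, -1.0008e+00]))
to charger yaw 4.597165068331156 (array([ 0.454 , -0.3693,  0.0183]), array([-1.1000e-03,  1.7000e-03,  2.1408e+00]))
to cell yaw 2.334970910606438 (array([ 0.5855, -0.5801,  0.0687]), array([-1.0000e-03, -1.6000e-03, -1.8802e+00]))
to cell yaw 5.476563564196232 (array([ 0.5855, -0.5801,  0.0687]), array([-1.5000e-03,  9.0000e-04,  1.2614e+00]))
```

```bash
R='[0.07,0.454,-0.369,0.018,0,0,-1.0]'; python3 -m inch '[[0.07,0.454,-0.369,0.018,0,0,-1.0],[0.07,0.454,-0.369,0.018,0,0,-1.0],[0.07,0.454,-0.369,0.018,0,0,-1.0],[0.07,0.454,-0.369,0.018,0,0,-1.0],[0.07,0.454,-0.369,0.018,0,0,-1.0],[0.07,0.454,-0.369,0.018,0,0,-1.0],[0.07,0.454,-0.369,0.018,0,0,-1.0],[0.07,0.454,-0.369,0.018,0,0,-1.0],[0.07,0.454,-0.369,0.018,0,0,-1.0],[0.07,0.454,-0.369,0.018,0,0,-1.0],[0.07,0.454,-0.369,0.018,0,0,-1.0],[0.07,0.454,-0.369,0.018,0,0,-1.0]]' 20; python3 -c "
from h import *
print(delta([.509,-.0074,.2],tool(1.4556)))"
```

```text
time: 1.1
eef_pos: [0.4737, -0.0834, 0.203]
eef_rot: [-2.347, -2.089, 0.0]
force: [1.2, -0.5, -0.2]
opening: 0.0701
finger_force: 0.0
(array([0.0795, 0.0263, 0.003 ]), array([-0.0001,  0.    , -0.0009]))
```

```bash
python3 -m inch '[[0.07,0.04,0.013,0,0,0,0],[0.07,0.08,0.026,0.003,0,0,0],[0.07,0.08,0.026,0.003,0,0,0],[0.07,0.08,0.026,0.003,0,0,0]]'; python3 -c "
from h import *
import pickle
M=cam('wrist');pickle.dump(M,open('m1.pkl','wb'))
shot('wrist','w1.png',(160,40,480,340),2.0)
print(M[0])
"
```

```text
time: 1.43
eef_pos: [0.5085, -0.0068, 0.1995]
eef_rot: [-2.341, -2.093, 0.002]
force: [-0.1, -0.4, -0.3]
opening: 0.0702
finger_force: 0.0
[[292.53349039   0.         320.8911264 ]
 [  0.         292.53349039 200.91776591]
 [  0.           0.           1.        ]]
```

View pics/w1.png

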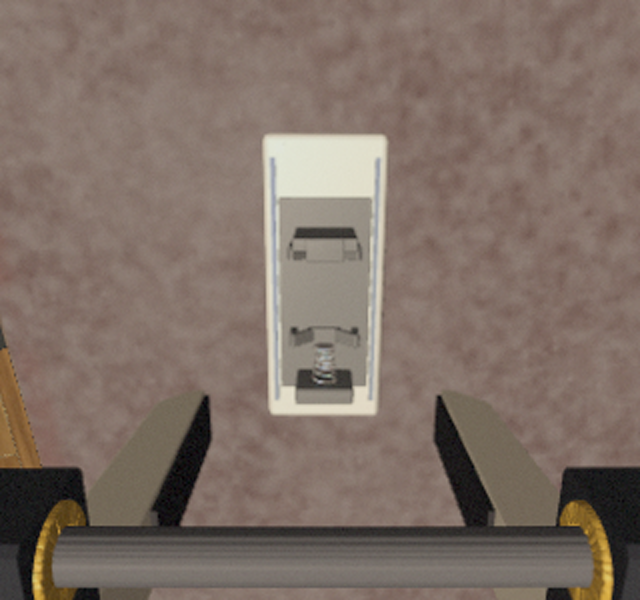

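The picture shows the charger: the case at about (263-387, 134-414), the lip plate near (325,245) and the spring block near (325,388). I'll enlarge these for edges.

```bash
python3 -c "
from h import *
im=cv2.imread('pics/raw_w1.png')
r=lambda x0,y0,x1,y1,k:cv2.resize(im[y0:y1,x0:x1],None,fx=k,fy=k,interpolation=cv2.INTER_CUBIC)
o=np.zeros((600,800,3),np.uint8)
o[:400,:400]=r(298,135,348,185,8);o[:400,400:800]=r(298,195,348,245,8)
o[400:600,:700]=r(285,100,360,121,9)[:189].repeat(1,0)[:200,:700] if False else cv2.resize(im[100:250,285:360].transpose(1,0,2),(700,200))
cv2.imwrite('pics/w1c.png',o)
"
```

```text
(no output)
```

View pics/w1c.png

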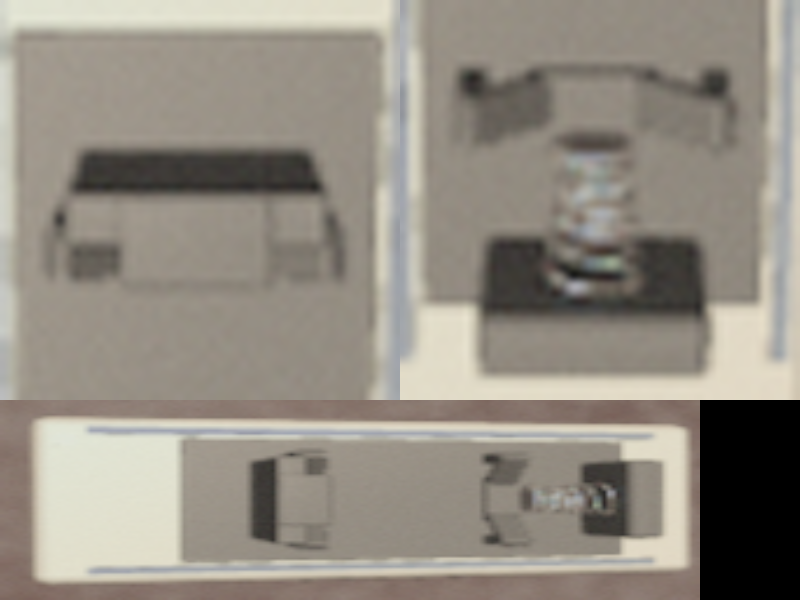

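```bash
python3 -c "
from h import *
import pickle
M=pickle.load(open('m1.pkl','rb'))
g=lambda L,k,x0,y0:[((u+.5)/k-.5+x0,(v+.5)/k-.5+y0) for u,v in L]
P=ray('wrist',g([(263,134),(387,134),(377,415),(269,415)],2,160,40),.02,M);print(P.round(4),np.linalg.norm(P-np.roll(P,-1,0),axis=1).round(4))
O=P.mean(0);x=(P[0]+P[1]-P[2]-P[3])[:2];yaw=np.arctan2(x[1],x[0]);print('O',O,'yaw',yaw)
Rz=Ro.from_euler('z',yaw)
def ch(p): return (Rz.inv().apply(p-[O[0],O[1],0])*1000).round(1)
print('lip inner (26.5,+-10)',ch(ray('wrist',g([(122,285),(268,285)],8,298,135),.0665,M)))
print('lip top outer (31+?)',ch(ray('wrist',g([(75,192),(320,192)],8,298,135),.0665,M)))
print('block front top (-49.5,+-17)',ch(ray('wrist',g([(85,308),(305,308)],8,298,195),.0555,M)))
print('block back top',ch(ray('wrist',g([(85,375),(305,375)],8,298,195),.0555,M)))
print('carriage corners',ch(ray('wrist',g([(15,32),(380,32)],8,298,135),.023,M)))
print('disc front top (-26.5)',ch(ray('wrist',g([(195,133)],8,298,195),.0505,M)))
print('saddle spring inner top corners (-22,+-21)',ch(ray('wrist',g([(75,70),(315,70)],8,298,195),.040,M)))
print('cell',delta([.5345,.2399,.2],tool(2.335)))
"
```

```text
[[ 0.4857  0.0844  0.02  ]
 [ 0.5547  0.0767  0.02  ]
 [ 0.5346 -0.095   0.02  ]
 [ 0.4653 -0.0873  0.02  ]] [0.0694 0.1729 0.0698 0.1729]
O [ 0.51006792 -0.00531233  0.02      ] yaw 1.4534828554615777
lip inner (26.5,+-10) [[23.4  9.4 66.5]
 [23.5 -9.4 66.5]]
lip top outer (31+?) [[ 35.3  15.3  66.5]
 [ 35.5 -15.8  66.5]]
block front top (-49.5,+-17) [[-51.4  15.1  55.5]
 [-51.2 -16.3  55.5]]
block back top [[-61.9  15.2  55.5]
 [-61.6 -16.5  55.5]]
carriage corners [[ 51.5  25.8  23. ]
 [ 51.8 -26.4  23. ]]
disc front top (-26.5) [[-26.7  -0.4  50.5]]
saddle spring inner top corners (-22,+-21) [[-20.8  17.   40. ]
 [-20.5 -17.8  40. ]]
cell (array([ 0.2496, -0.002 , -0.0005]), array([-1.500e-03, -2.000e-04, -8.777e-01]))
```

```bash
python3 -m inch '[[0.055,0.25,-0.002,0,0,0,-0.88],[0.055,0.25,-0.002,0.06,0,0,-0.88],[0.055,0.25,-0.002,0.06,0,0,-0.88],[0.055,0.25,-0.002,0.06,0,0,-0.88],[0.055,0.25,-0.002,0.06,0,0,-0.88],[0.055,0.25,-0.002,0.06,0,0,-0.88],[0.055,0.25,-0.002,0.06,0,0,-0.88],[0.055,0.25,-0.002,0.06,0,0,-0.88],[0.055,0.25,-0.002,0.06,0,0,-0.88]]'; python3 -c "
from h import *
import pickle
M=cam('wrist');pickle.dump(M,open('m2.pkl','wb'))
shot('wrist','w2.png',(245,125,395,275),4)
"
```

```text
time: 2.23
eef_pos: [0.5356, 0.2379, 0.1399]
eef_rot: [-1.239, -2.887, 0.002]
force: [-0.1, 0.5, 1.0]
opening: 0.0551
finger_force: 0.0
```

View pics/w2.png

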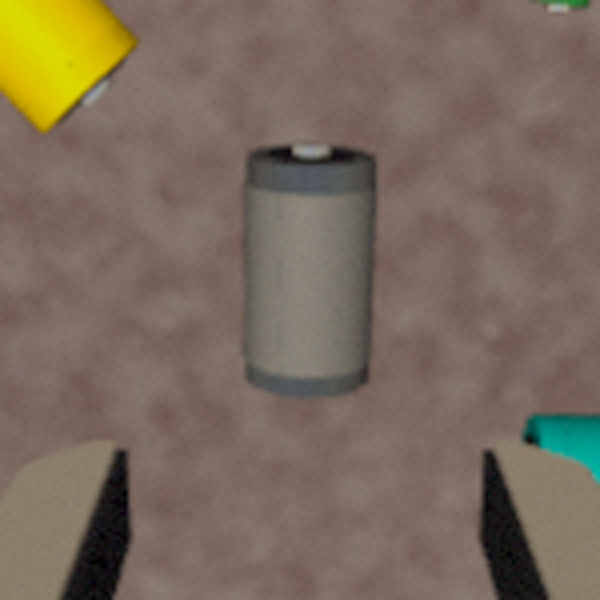

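The wanted grey cell is in the middle: the nub tip is at crop (311,149), the flat end's top rim at (307,395), the sides at u 245-376 at the top and 244-369 at the bottom. The yellow cell is upper left, and the turquoise one lower right, outside the fingers.

```bash
python3 -c "
from h import *
import pickle
M=pickle.load(open('m2.pkl','rb'))
g=lambda L,k,x0,y0:[((u+.5)/k-.5+x0,(v+.5)/k-.5+y0) for u,v in L]
n=ray('wrist',g([(311,149)],4,245,125),.0165,M)[0];f=ray('wrist',g([(307,395)],4,245,125),.033,M)[0]
d=(n-f)[:2];L=np.linalg.norm(d);yaw=np.arctan2(d[1],d[0]);d/=L
c=(n[:2]+f[:2])/2-d*.00125
W=ray('wrist',g([(245,190),(376,190),(244,370),(369,370)],4,245,125),.022,M);print('widths',np.linalg.norm(W[0]-W[1]),np.linalg.norm(W[2]-W[3]))
print('L (61.5)',L,'yaw',yaw,'c',c)
m=(W[0]+W[1]-W[2]-W[3])[:2];print('yaw edges',np.arctan2(m[1],m[0]))
print(delta([*c,.003],tool(yaw)))
"
```

```text
widths 0.03207328911016048 0.03206773122714786
L (61.5) 0.05862298189523972 yaw 2.3147053968663025 c [0.53451491 0.24212092]
yaw edges 2.3106301244342395
(array([0.0044, 0.0022, 0.1375]), array([-0.0005,  0.0006,  0.0142]))
```

```bash
python3 -m inch '[[0.055,0.0044,0.0022,0.04,0,0,0.018],[0.055,0.0044,0.0022,0.08,0,0,0.018],[0.055,0.0044,0.0022,0.11,0,0,0.018],[0.055,0.0044,0.0022,0.128,0,0,0.018],[0.055,0.0044,0.0022,0.1365,0,0,0.018],[0.055,0.0044,0.0022,0.1365,0,0,0.018],[0.03,0.0044,0.0022,0.1365,0,0,0.018],[0.03,0.0044,0.0022,0.1365,0,0,0.018],[0.03,0.0044,0.0022,0.1365,0,0,0.018],[0.03,0.0044,0.0022,0.1365,0,0,0.018],[0.03,0.0044,0.0022,0.1365,0,0,0.018],[0.03,0.0044,0.0022,0.1365,0,0,0.018]]' 45
```

```text
time: 3.28
eef_pos: [0.5353, 0.2446, 0.0054]
eef_rot: [1.258, 2.876, 0.002]
force: [-0.8, -1.7, 5.5]
opening: 0.0321
finger_force: 45.0
```

```bash
python3 -m inch '[[0.03,0,0,-0.005,0,0,0],[0.03,0,0,-0.02,0,0,0],[0.03,0,0,-0.06,0,0,0],[0.03,0,0,-0.10,0,0,0],[0.03,0,0,-0.135,0,0,0],[0.03,0,0,-0.135,0,0,0],[0.03,0,0,-0.135,0,0,0]]'; python3 -c "
from h import *
import pickle
M=cam('wrist');pickle.dump(M,open('m3.pkl','wb'))
shot('wrist','w3.png',(220,130,420,400),2.2)
print(arm.get_state()['force'],arm.get_state()['eef_pos'])
"
```

```text
time: 3.87
eef_pos: [0.5361, 0.2451, 0.1424]
eef_rot: [1.257, 2.874, 0.007]
force: [0.4, -0.2, -2.7]
opening: 0.0319
finger_force: 45.0
[-0.0214263  -0.93284131 -1.78328231] [0.53440814 0.24450551 0.13957104]
```

View pics/w3.png

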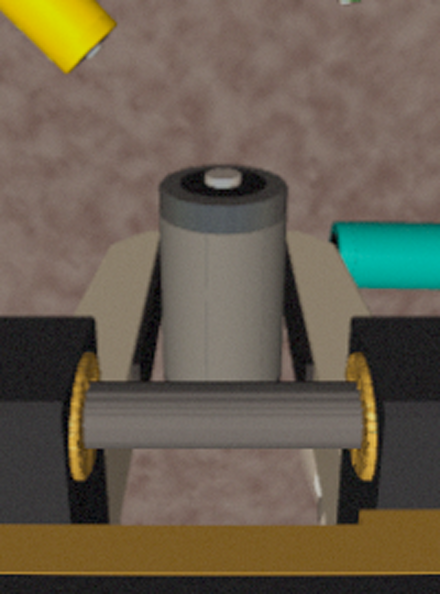

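```bash
python3 -c "
from h import *
import pickle
M=pickle.load(open('m3.pkl','rb'));s=arm.get_state();R=Ro.from_rotvec(s['eef_rot'])
g=lambda L,k,x0,y0:[((u+.5)/k-.5+x0,(v+.5)/k-.5+y0) for u,v in L]
for dz in (.009,.011,.013,.015):
  n=ray('wrist',g([(223,175)],2.2,220,130),s['eef_pos'][2]+dz,M)[0];print(dz,(R.inv().apply(n-s['eef_pos'])*1000).round(1))
O=np.array([.5101,-.0053,0]);yaw=1.4535;Rz=Ro.from_euler('z',yaw)
th=np.radians(40)
# above: flat centre F (charger frame, carriage c) ; TCP = C + zt*11
c=-.0024;g0=.0
def tcp(fx,fz,th,ax=.012,off=0.):
    C=np.array([fx,0,fz])+(.0295-off)*np.array([np.cos(th),0,np.sin(th)])+ax*np.array([np.sin(th),0,-np.cos(th)])
    return O+Rz.apply(C)
print(delta(tcp(c-.019,.0455+.07,th),tool(yaw,th)), tcp(c-.019,.0455+.07,th))
print(R.inv().as_matrix().round(2)[0])
"
```

```text
0.009 [28.1  3.  -9. ]
0.011 [ 28.8   3.  -11. ]
0.013 [ 29.4   2.9 -13. ]
0.015 [ 30.1   2.9 -15. ]
(array([-0.1611, -0.1807,  0.0141]), array([-0.2995,  0.6534,  0.8278])) [0.51114292 0.00355053 0.1252697 ]
[-0.68  0.73 -0.  ]
```

```bash
cat > rd.py <<'E'
from h import *
s=arm.get_state();M=cam('wrist');R=Ro.from_rotvec(s['eef_rot']);C=-cv2.Rodrigues(M[2])[0].T@M[3]
print('T',round(s['time'],2),'p',s['eef_pos'].round(5) if hasattr(s['eef_pos'],'round') else np.round(s['eef_pos'],5),'rv',np.round(s['eef_rot'],4),'F',np.round(s['force'],2),'q',np.round(s['joint_pos'],4),'cam',(R.inv().apply(C-s['eef_pos'])*1000).round(2))
E
python3 rd.py; for i in 1 2 3; do python3 -m inch '[[0.03,0,0,0,0,0,0]]' >/dev/null; python3 rd.py; done
```

```text
T 3.92 p [0.53441 0.24451 0.13957] rv [1.2585e+00 2.8773e+00 1.8000e-03] F [-0.02 -0.93 -1.78] q [ 0.3418  0.1453  1.6179  0.      1.3768 -0.4043] cam [  82.      1.24 -164.23]
T 4.0 p [0.53288 0.24391 0.13704] rv [-1.2581 -2.8764  0.003 ] F [-0.09  0.   -2.2 ] q [ 0.3417  0.1475  1.6203  0.      1.3767 -0.4044] cam [  81.99    1.25 -164.24]
T 4.08 p [0.53255 0.24376 0.13635] rv [-1.2579 -2.8755  0.0043] F [-0.07  0.02 -1.56] q [ 3.4170e-01  1.4830e-01  1.6207e+00  1.0000e-04  1.3767e+00 -4.0440e-01] cam [  81.99    1.25 -164.24]
T 4.17 p [0.5328  0.24376 0.13657] rv [-1.2581 -2.8757  0.004 ] F [-0.82 -0.13 -2.  ] q [ 0.3416  0.1484  1.6202 -0.      1.3768 -0.4044] cam [  82.02    1.26 -164.27]
```

```bash
cat >> h.py <<'E'
O=np.array([.5093,-.0063,0]);yaw=1.4535;Rz=Ro.from_euler('z',yaw);c=-.0024
def tcp(fx,fz,th,ax=.011,g=.0313,y=0.):
    C=np.array([fx,y,fz])+g*np.array([np.cos(th),0,np.sin(th)])+ax*np.array([np.sin(th),0,-np.cos(th)])
    return O+Rz.apply(C)
def now(ax=.011,g=.0313):  # flat centre & axis in charger frame from measured pose
    s=arm.get_state();R=Ro.from_rotvec(s['eef_rot']);m=Rz.inv()*R
    F=Rz.inv().apply(s['eef_pos']-O+R.apply([-g,0,-ax]));a=m.apply([1,0,0])
    print('t',round(s['time'],2),'F mm',(F*1000).round(1),'tilt',round(np.degrees(np.arcsin(a[2])),1),'yawerr',round(np.degrees(np.arctan2(a[1],a[0])),1),'force ch',Rz.inv().apply(s['force']).round(1),'mom ch',Rz.inv().apply(s['ft_torque']).round(2),'open',round(s['opening'],4),'grip',round(s['finger_force'],1))
    return F,s
E
python3 -c "
from h import *
print(delta(tcp(c-.018,.0855,np.radians(40)),tool(yaw,np.radians(40))))"
```

```text
(array([-0.1608, -0.1788,  0.0398]), array([-0.3047,  0.6537,  0.8257]))
```

```bash
python3 -m inch '[[0.03,-0.04,-0.045,0,-0.03,0.065,0.083],[0.03,-0.08,-0.09,0,-0.06,0.13,0.166],[0.03,-0.12,-0.135,0,-0.1,0.2,0.25],[0.03,-0.161,-0.179,0,-0.305,0.654,0.826],[0.03,-0.161,-0.179,0.02,-0.305,0.654,0.826],[0.03,-0.161,-0.179,0.02,-0.305,0.654,0.826],[0.03,-0.161,-0.179,0.02,-0.305,0.654,0.826],[0.03,-0.161,-0.179,0.02,-0.305,0.654,0.826],[0.03,-0.161,-0.179,0.02,-0.305,0.654,0.826],[0.03,-0.161,-0.179,0.02,-0.305,0.654,0.826],[0.03,-0.161,-0.179,0.02,-0.305,0.654,0.826],[0.03,-0.161,-0.179,0.02,-0.305,0.654,0.826]]'; python3 -c "
from h import *
now();print(delta(tcp(c-.018,.0455,np.radians(40)),tool(yaw,np.radians(40))))"
```

```text
time: 5.17
eef_pos: [0.5117, 0.0046, 0.1184]
eef_rot: [-1.933, -1.725, -0.707]
force: [-0.1, 0.7, -1.6]
opening: 0.0321
finger_force: 45.0
t 5.17 F mm [-20.   -1.3 106.7] tilt 40.0 yawerr 0.3 force ch [ 0.7  0.2 -1.6] mom ch [-0.13  0.49 -0.02] open 0.0321 grip 45.0
(array([-0.0397, -0.0014,  0.0466]), array([ 0.0014, -0.0001,  0.0043]))
```

```bash
python3 -m inch '[[0.03,-0.013,-0.0005,0.015,0,0,0],[0.03,-0.026,-0.001,0.031,0,0,0],[0.03,-0.033,-0.001,0.039,0,0,0],[0.03,-0.036,-0.0014,0.042,0,0,0],[0.03,-0.0397,-0.0014,0.0466,0,0,0],[0.03,-0.0397,-0.0014,0.0466,0,0,0],[0.03,-0.0397,-0.0014,0.0466,0,0,0],[0.03,-0.0397,-0.0014,0.0466,0,0,0]]'; python3 -c "
from h import *
now();print(delta(tcp(c-.018,.0455,np.radians(40)),tool(yaw,np.radians(40))))
shot('scene','s2.png',(350,130,450,230),6)"
```

```text
time: 5.83
eef_pos: [0.5115, 0.0041, 0.0589]
eef_rot: [-1.933, -1.725, -0.71]
force: [-2.8, -3.3, 5.2]
opening: 0.0322
finger_force: 45.0
t 5.83 F mm [-20.4  -1.1  47.1] tilt 40.0 yawerr 0.4 force ch [-3.6  2.3  5.2] mom ch [0.23 0.23 0.27] open 0.0322 grip 45.0
(array([-0.0011, -0.001 ,  0.0013]), array([ 0.0032, -0.0009,  0.0047]))
```

View pics/s2.png

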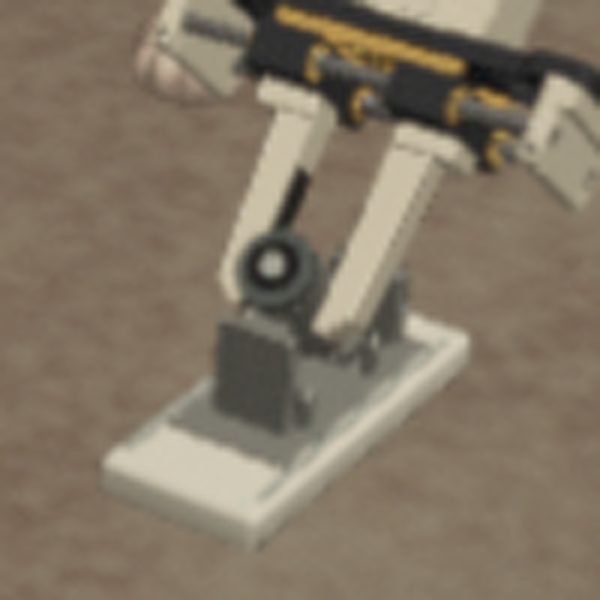

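Contact: the force (-3.6, 2.3, +7 net of weight) is along the normal of the can's underside, so the can rests on the lip edge; the nub end shows above the lip plate at (270,265). I'll back off along the tool axis and note where contact ends.

```bash
for i in 1 2 3; do python3 -m inch '[[0.03,0,0,-0.001,0,0,0],[0.03,0,0,-0.0015,0,0,0],[0.03,0,0,-0.0015,0,0,0]]' >/dev/null; python3 -c "
from h import *
now()"; done
```

```text
t 6.13 F mm [-21.2  -0.4  47. ] tilt 40.1 yawerr 0.2 force ch [-1.4 -0.7  0.5] mom ch [-0.24  0.34 -0.1 ] open 0.0321 grip 45.0
t 6.38 F mm [-22.2   0.1  47.8] tilt 40.1 yawerr 0.1 force ch [-0.1 -0.3 -0.9] mom ch [-0.08  0.49 -0.  ] open 0.0322 grip 45.0
t 6.63 F mm [-23.3  -0.1  49.2] tilt 40.1 yawerr 0.1 force ch [-0.4 -0.1 -1.7] mom ch [-0.11  0.44  0.01] open 0.0321 grip 45.0
```

```bash
for i in 1 2 3 4; do python3 -m inch '[[0.03,-0.0008,0,-0.0006,0,0,0],[0.03,-0.0015,0,-0.0013,0,0,0],[0.03,-0.0015,0,-0.0013,0,0,0],[0.03,-0.0015,0,-0.0013,0,0,0]]' >/dev/null; python3 -c "
from h import *
now()"; done
```

```text
t 6.97 F mm [-25.3  -0.1  49.2] tilt 40.1 yawerr 0.1 force ch [-0.1  0.3 -1.6] mom ch [-0.08  0.5  -0.  ] open 0.0325 grip 45.0
t 7.3 F mm [-27.3  -0.2  49.3] tilt 40.1 yawerr 0.1 force ch [ 0.2  0.3 -0.9] mom ch [-0.05  0.48 -0.02] open 0.0322 grip 45.0
t 7.63 F mm [-29.2  -0.2  49.3] tilt 40.1 yawerr 0.1 force ch [-0.   0.3 -1.5] mom ch [-0.09  0.45 -0.04] open 0.0322 grip 45.0
t 7.97 F mm [-31.2  -0.2  49.3] tilt 40.1 yawerr 0.1 force ch [-0.1 -0.  -1.7] mom ch [-0.05  0.45  0.01] open 0.032 grip 45.0
```

```bash
for i in 1 2; do python3 -m inch '[[0.03,-0.0008,0,-0.0006,0,0,0],[0.03,-0.0015,0,-0.0013,0,0,0],[0.03,-0.0015,0,-0.0013,0,0,0],[0.03,-0.0015,0,-0.0013,0,0,0]]' >/dev/null; python3 -c "
from h import *
now()"; done
python3 - <<'E'
from h import *
M=cam('wrist');s=arm.get_state();R=Ro.from_rotvec(s['eef_rot'])
im=arm.camera('wrist')[:,:,::-1].copy()
# predicted rims (nub end, both tilt hypotheses) drawn thin
e=np.array([.00076,.00102,0])
def draw(dt,col):
    r=Ro.from_euler('y',dt,degrees=True)
    t=np.linspace(0,2*np.pi,60)
    for x,rad in ((.0295,.0165),(.032,.00475)):
        P=np.c_[np.full(60,x),rad*np.cos(t),rad*np.sin(t)]
        P=r.apply(P)+[-.0018,0,-.011]
        q=proj('wrist',R.apply(P)+s['eef_pos']+e,M)
        q=(q-[240,120]+.5)*4-.5
        cv2.polylines(big,[np.round(q).astype(int)],True,col,1)
big=cv2.resize(im[120:270,240:400],None,fx=4,fy=4,interpolation=cv2.INTER_CUBIC)
raw=big.copy();cv2.imwrite('pics/w4raw.png',raw)
draw(0,(0,0,255));draw(8,(0,255,0));draw(-8,(255,0,0))
cv2.imwrite('pics/w4.png',big)
E
```

```text
t 8.3 F mm [-33.   -0.1  49.5] tilt 40.1 yawerr 0.1 force ch [ 1.2 -0.6 -0.4] mom ch [-0.09  0.13 -0.01] open 0.0316 grip 45.0
t 8.63 F mm [-35.   -0.1  49.5] tilt 40.1 yawerr 0.1 force ch [ 2.9  0.5 -0.6] mom ch [-0.02 -0.15 -0.01] open 0.032 grip 45.0
```

View pics/w4.png

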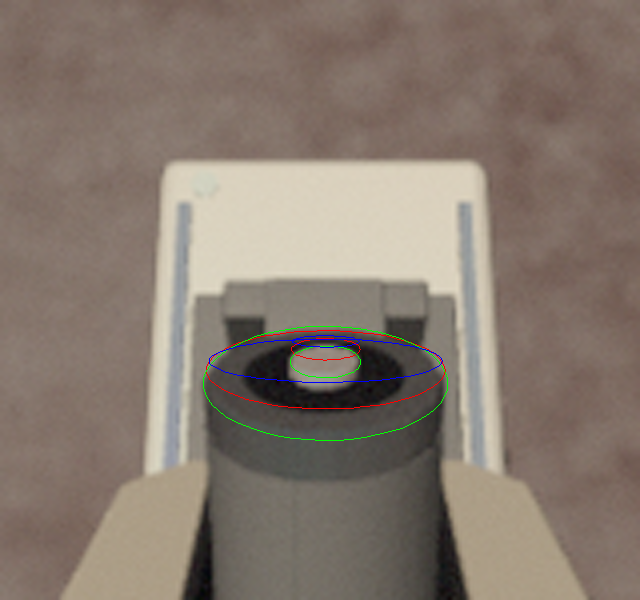

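The overlay shows the cell sitting about 6° more nub-up in the grip than the tool (nub tip face at about (325,360), matching the green +8° better than red 0°), turned by the lip contact. The spring is now touched (2.9 N, about 2.7 mm). I'll tighten the grip, then push in and go down in small steps.

```bash
cat >> h.py <<'E'
c=-.0027
def est(d=6.,g=.0285,ax=.011):
    s=arm.get_state();R=Ro.from_rotvec(s['eef_rot']);m=Rz.inv()*R
    C=Rz.inv().apply(s['eef_pos']-O+R.apply([0,0,-ax]));a=m.apply([1,0,0]);tt=np.arcsin(a[2]);th=tt+np.radians(d)
    F=C-g*np.array([np.cos(th),0,np.sin(th)]);f=Rz.inv().apply(s['force'])
    Tg=(c-.0265-F[0])*1000+(50.5-F[2]*1000)*np.tan(th)
    print('t',round(s['time'],2),'C',(C*1000).round(1),'F',(F*1000).round(1),'tool',np.degrees(tt).round(1),'yawerr',np.degrees(np.arctan2(a[1],a[0])).round(1),'f',f.round(1),'T geo',Tg.round(1),'T force',((f[0]-1)/.7).round(1),'mom y',Rz.inv().apply(s['ft_torque']).round(2)[1],'grip',round(s['finger_force'],1))
    return C,tt
def goto(fx,fz,tilt,d=6.,g=.0285,ax=.011):
    """mm, deg: target cell pose -> tool shift, rotvec"""
    th=np.radians(tilt);tt=th-np.radians(d)
    C=np.array([fx,0,fz])/1000+g*np.array([np.cos(th),0,np.sin(th)])+ax*np.array([np.sin(tt),0,-np.cos(tt)])
    return delta(O+Rz.apply(C),tool(yaw,tt))
E
python3 -m inch '[[0.03,-0.001,0,0,0,0,0],[0.03,-0.0024,0,0.0005,0,0,0],[0.03,-0.0036,0,0.0009,0,0,0],[0.03,-0.0036,0,0.0009,0,0,0]]' 60 >/dev/null
python3 -c "
from h import *
est();print(goto(-36,45.5,38)); print(goto(-34.5,46,42))"
```

```text
t 9.02 C [-13.1  -0.6  67.2] F [-32.8  -0.6  46.6] tool 40.2 yawerr 0.2 f [ 4.1 -1.5  4.6] T geo 7.6 T force 4.4 mom y -0.86 grip 47.2
(array([-0.0046, -0.0006,  0.0027]), array([ 0.0037, -0.1429,  0.0022]))
(array([-0.0024, -0.0006,  0.0014]), array([ 0.0036, -0.0731,  0.0024]))
```

```bash
python3 -m inch '[[0.03,-0.0008,0,0.0005,0,-0.024,0],[0.03,-0.0016,0.0003,0.0009,0,-0.048,0],[0.03,-0.0024,0.0006,0.0014,0,-0.073,0],[0.03,-0.0024,0.0006,0.0014,0,-0.073,0],[0.03,-0.0024,0.0006,0.0014,0,-0.073,0]]' 60 >/dev/null
python3 -c "
from h import *
est();print(goto(-36,46,38)); "
```

```text
t 9.43 C [-12.8  -1.2  65.3] F [-34.   -1.2  46.2] tool 36.0 yawerr 0.2 f [ 5.6 -1.2  5.3] T geo 8.7 T force 6.6 mom y -1.05 grip 47.2
(array([-0.0023, -0.0013,  0.001 ]), array([ 0.0037, -0.0694,  0.0029]))
```

```bash
python3 -m inch '[[0.02,-0.0008,-0.0004,0.0003,0,-0.023,0],[0.02,-0.0016,-0.0008,0.0006,0,-0.046,0],[0.02,-0.0023,-0.0013,0.001,0,-0.069,0],[0.02,-0.0023,-0.0013,0.001,0,-0.069,0],[0.02,-0.0023,-0.0013,0.001,0,-0.069,0]]' 60 >/dev/null
python3 -c "
from h import *
est();print(goto(-37,46,32)); "
```

```text
t 9.85 C [-13.3   0.1  63.6] F [-35.7   0.1  46.1] tool 32.0 yawerr 0.2 f [ 7.1 -0.1  5.5] T geo 10.0 T force 8.7 mom y -1.24 grip 60.0
(array([-0.0021,  0.    ,  0.0023]), array([ 0.0039, -0.1055,  0.0028]))
```

```bash
python3 -m inch '[[0.02,-0.0006,0,0.0006,0,-0.026,0],[0.02,-0.001,0,0.0011,0,-0.052,0],[0.02,-0.0016,0,0.0017,0,-0.078,0],[0.02,-0.0021,0,0.0023,0,-0.105,0],[0.02,-0.0021,0,0.0023,0,-0.105,0],[0.02,-0.0021,0,0.0023,0,-0.105,0]]' 60 >/dev/null
python3 -c "
from h import *
est();print(goto(-38,45.5,26)); "
```

```text
t 10.35 C [-12.6   0.3  60.8] F [-36.7   0.3  45.7] tool 26.0 yawerr 0.2 f [ 7.8 -0.   3.6] T geo 10.5 T force 9.7 mom y -1.17 grip 60.0
(array([-0.0022,  0.0003,  0.0026]), array([ 0.0036, -0.1053,  0.0024]))
```

```bash
python3 -m inch '[[0.02,-0.0006,0,0.0006,0,-0.026,0],[0.02,-0.0012,0,0.0013,0,-0.052,0],[0.02,-0.0018,0,0.0019,0,-0.078,0],[0.02,-0.0022,0,0.0026,0,-0.105,0],[0.02,-0.0022,0,0.0026,0,-0.105,0],[0.02,-0.0022,0,0.0026,0,-0.105,0]]' 60 >/dev/null
python3 -c "
from h import *
est();print(goto(-38.5,45,19)); "
```

```text
t 10.85 C [-12.1   0.4  57.8] F [-37.8   0.4  45.3] tool 20.0 yawerr 0.1 f [ 8.8 -0.7  2.8] T geo 11.1 T force 11.2 mom y -1.21 grip 60.0
(array([-0.002 ,  0.0004,  0.0034]), array([ 0.0036, -0.1227,  0.0019]))
```

```bash
python3 -m inch '[[0.02,-0.0005,0,0.0008,0,-0.03,0],[0.02,-0.001,0,0.0017,0,-0.06,0],[0.02,-0.0015,0,0.0026,0,-0.09,0],[0.02,-0.002,0,0.0034,0,-0.123,0],[0.02,-0.002,0,0.0034,0,-0.123,0],[0.02,-0.002,0,0.0034,0,-0.123,0]]' 60 >/dev/null
python3 -c "
from h import *
est();print(goto(-38.5,45,12)); "
```

```text
t 11.35 C [-11.5   0.5  54.1] F [-38.4   0.5  44.8] tool 13.0 yawerr 0.1 f [6.8 0.4 1.9] T geo 11.2 T force 8.3 mom y -1.3 grip 60.0
(array([-0.0012,  0.0004,  0.0032]), array([ 0.0037, -0.1218,  0.0015]))
```

```bash
python3 -m inch '[[0.02,-0.0007,0,0,0,0,0],[0.02,-0.0009,0,0.001,0,-0.03,0],[0.02,-0.0013,0.0002,0.002,0,-0.06,0],[0.02,-0.0019,0.0004,0.0032,0,-0.115,0],[0.02,-0.0019,0.0004,0.0032,0,-0.115,0],[0.02,-0.0019,0.0004,0.0032,0,-0.115,0]]' 60 >/dev/null
python3 -c "
from h import *
est();print(goto(-39.2,45,7)); "
```

```text
t 11.85 C [-11.1  -0.   50.6] F [-39.   -0.   44.5] tool 6.4 yawerr 0.1 f [ 8.9 -0.1  1.4] T geo 11.1 T force 11.3 mom y -1.33 grip 60.0
(array([-0.001 , -0.0001,  0.0021]), array([ 0.004 , -0.094 ,  0.0015]))
```

```bash
python3 -m inch '[[0.02,-0.0003,0,0.0005,0,-0.025,0],[0.02,-0.0005,0,0.001,0,-0.05,0],[0.02,-0.0008,0,0.0016,0,-0.075,0],[0.02,-0.001,0,0.0021,0,-0.094,0],[0.02,-0.001,0,0.0021,0,-0.094,0],[0.02,-0.001,0,0.0021,0,-0.094,0]]' 60 >/dev/null
python3 -c "
from h import *
est();print(goto(-38.5,45,0)); "
```

```text
t 12.35 C [-11.1   0.   48.1] F [-39.4   0.   44.6] tool 1.0 yawerr 0.0 f [ 8.1 -0.8 -2. ] T geo 10.9 T force 10.1 mom y -1.41 grip 60.0
(array([-0.0003, -0.    ,  0.0031]), array([ 0.004 , -0.1226,  0.0005]))
```

```bash
python3 -m inch '[[0.02,0,0,0.0008,0,-0.03,0],[0.02,-0.0001,0,0.0016,0,-0.06,0],[0.02,-0.0002,0,0.0024,0,-0.09,0],[0.02,-0.0003,0,0.0031,0,-0.122,0],[0.02,-0.0003,0,0.0031,0,-0.122,0],[0.02,-0.0003,0,0.0031,0,-0.122,0]]' 60 >/dev/null
python3 -c "
from h import *
est()
im=arm.camera('wrist')[:,:,::-1];cv2.imwrite('pics/w5raw.png',im)
cv2.imwrite('pics/w5.png',cv2.resize(im[120:270,240:400],None,fx=4,fy=4,interpolation=cv2.INTER_CUBIC))"
```

```text
t 12.85 C [-10.    0.2  44.7] F [-38.5   0.2  44.7] tool -6.0 yawerr 0.0 f [ 8.2  0.7 -2.1] T geo 9.3 T force 10.3 mom y -1.4 grip 60.0
```

View pics/w5.png

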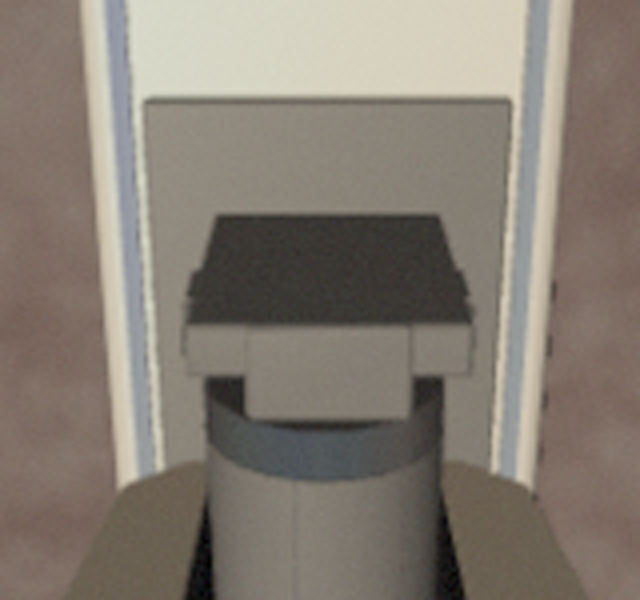

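The nub end has passed below the lip (inner edge v≈418, can rim at v≈425 just inside it) and there is no lip contact. Now I'll lower onto the saddles gently.

```bash
for i in 1 2; do python3 -m inch '[[0.02,0.0001,0,0.0005,0,0,0],[0.02,0.0001,0,0.001,0,0,0],[0.02,0.0001,0,0.001,0,0,0],[0.02,0.0001,0,0.001,0,0,0]]' 60 >/dev/null
python3 -c "
from h import *
est()"; done
```

```text
t 13.23 C [-10.5  -0.1  44.1] F [-39.   -0.1  44. ] tool -6.0 yawerr -0.0 f [ 8.   1.  -0.7] T geo 9.8 T force 10.0 mom y -1.37 grip 60.0
t 13.57 C [-10.5  -0.3  43.4] F [-39.   -0.3  43.3] tool -6.0 yawerr -0.0 f [8.4 1.6 1.8] T geo 9.8 T force 10.6 mom y -1.32 grip 60.0
```

```bash
for i in 1 2; do python3 -m inch '[[0.02,0.0007,0,-0.0001,0,0,0],[0.02,0.0014,0,-0.0002,0,0,0],[0.02,0.002,0,-0.0002,0,0,0],[0.02,0.002,0,-0.0002,0,0,0],[0.02,0.002,0,-0.0002,0,0,0]]' 60 >/dev/null
python3 -c "
from h import *
est()"; done
```

```text
t 13.98 C [-8.9 -0.3 43.4] F [-37.4  -0.3  43.4] tool -6.0 yawerr -0.0 f [6.2 1.6 1.5] T geo 8.2 T force 7.4 mom y -0.97 grip 60.0
t 14.4 C [-7.3 -0.2 43.4] F [-35.8  -0.2  43.4] tool -6.0 yawerr -0.0 f [ 5.2 -0.6  0.2] T geo 6.6 T force 6.0 mom y -0.85 grip 60.0
```

```bash
for i in 1 2 3; do python3 -m inch '[[0.02,0.0005,0,0,0,0,0],[0.02,0.001,0,-0.0001,0,0,0],[0.02,0.001,0,-0.0001,0,0,0],[0.02,0.001,0,-0.0001,0,0,0]]' 60 >/dev/null
python3 -c "
from h import *
est()"; done
```

```text
t 14.73 C [-6.6 -0.2 43.4] F [-35.1  -0.2  43.4] tool -6.1 yawerr -0.0 f [ 3.6 -0.7  1. ] T geo 5.9 T force 3.7 mom y -0.58 grip 60.0
t 15.07 C [-5.7 -0.2 43.4] F [-34.2  -0.2  43.4] tool -6.1 yawerr -0.0 f [ 2.3 -1.6  1.9] T geo 4.9 T force 1.9 mom y -0.38 grip 60.0
t 15.4 C [-4.7 -0.2 43.3] F [-33.2  -0.2  43.4] tool -6.1 yawerr -0.0 f [ 0.9 -2.9  1.6] T geo 4.0 T force -0.1 mom y -0.2 grip 60.0
```

```bash
for i in 1 2; do python3 -m inch '[[0.02,0.0003,0.0003,0,0,0,0],[0.02,0.0007,0.0007,-0.0001,0,0,0],[0.02,0.0007,0.0007,-0.0001,0,0,0],[0.02,0.0007,0.0007,-0.0001,0,0,0]]' 60 >/dev/null
python3 -c "
from h import *
est()"; done; python3 -c "
from h import *
im=arm.camera('wrist')[:,:,::-1]
cv2.imwrite('pics/w6.png',cv2.resize(im[120:270,240:400],None,fx=4,fy=4,interpolation=cv2.INTER_CUBIC))
g=cv2.cvtColor(im,cv2.COLOR_BGR2GRAY); print('col through lip centre rows 190..250', g[190:250,318:326].mean(1).astype(int))
g5=cv2.cvtColor(cv2.imread('pics/w5raw.png'),cv2.COLOR_BGR2GRAY);print('w5',g5[190:250,318:326].mean(1).astype(int))"
```

```text
t 15.73 C [-4.6 -0.3 43.3] F [-33.1  -0.3  43.4] tool -6.1 yawerr -0.0 f [-2.1  0.7  5.3] T geo 3.8 T force -4.4 mom y 0.5 grip 60.0
t 16.07 C [-4.5 -0.3 43.3] F [-33.   -0.3  43.4] tool -6.2 yawerr -0.0 f [-6.   3.6  8.1] T geo 3.8 T force -10.0 mom y 1.06 grip 60.0
col through lip centre rows 190..250 [ 54  55  55  56  56  55  55  54  55  55  56  56  56  56  55  57  55  56
  57  56  55  57  57  75 114 129 129 128 127 127 127 127 126 127 126 126
 125 126 125 125 125 125 125 125 124 124 105  86  85  80 102 119 124 124
 125 125 124 123 123 124]
w5 [ 55  56  55  57  57  55  56  56  56  55  62  90 122 131 130 129 128 129
 129 128 128 128 127 126 126 126 125 125 125 125 127 126 125 125 105  66
  43  57  78  84  84  84  85  84  84  85  85  84  86  81 100 120 124 124
 124 124 124 123 124 124]
```

```bash
python3 -m inch '[[0.02,-0.0006,-0.0007,0,0,0,0],[0.02,-0.0012,-0.0007,0,0,0,0],[0.02,-0.0012,-0.0007,0,0,0,0],[0.02,-0.0012,-0.0007,0,0,0,0]]' 60 >/dev/null
python3 -c "
from h import *
est()"; python3 -m inch '[[0.03,0,0,0,0,0,0],[0.03,0,0,0,0,0,0],[0.03,0,0,0,0,0,0],[0.03,0,0,0,0,0,0]]' 8 >/dev/null; python3 -c "
from h import *
est()"
```

```text
t 16.45 C [-4.6 -0.3 43.3] F [-33.1  -0.3  43.3] tool -6.1 yawerr -0.0 f [-0.6  1.2  4.8] T geo 3.9 T force -2.3 mom y 0.3 grip 60.0
t 16.78 C [-4.5 -0.3 43.2] F [-33.   -0.3  43.3] tool -6.1 yawerr -0.0 f [-1.8  1.5  4.3] T geo 3.8 T force -4.1 mom y 0.4 grip 8.0
```

```bash
python3 -m inch '[[0.034,0,0,0,0,0,0],[0.038,0,0,0,0,0,0],[0.042,0,0,0,0,0,0],[0.046,0,0,0,0,0,0],[0.048,0,0,0,0,0,0],[0.048,0,0,0,0,0,0]]' 8; python3 -m inch '[[0.048,0,0,-0.003,0,0,0],[0.048,0,0,-0.01,0,0,0],[0.048,0,0,-0.03,0,0,0],[0.048,0,0,-0.06,0,0,0],[0.048,0,0,-0.09,0,0,0],[0.048,0,0,-0.12,0,0,0],[0.048,0,0,-0.12,0,0,0],[0.048,0,0,-0.12,0,0,0],[0.048,0,0,-0.12,0,0,0]]' 8
python3 - <<'E'
from h import *
from h import cam
im=arm.camera('wrist')[:,:,::-1].copy();M=cam('wrist');e=np.array([.00076,.00102,0])
cv2.imwrite('pics/w7raw.png',im)
im2=arm.camera('scene')[:,:,::-1].copy();cv2.imwrite('pics/s7raw.png',im2)
o=np.zeros((600,800,3),np.uint8)
p=proj('wrist',[O+Rz.apply([c,0,.05])+e],M)[0].astype(int);print(p)
x0,y0=max(p[0]-33,0),max(p[1]-50,0)
a=cv2.resize(im[y0:y0+100,x0:x0+66],(396,600),interpolation=cv2.INTER_CUBIC);o[:,:396]=a
b=cv2.resize(im2[160:225,360:435],(404,350),interpolation=cv2.INTER_CUBIC);o[:350,396:]=b
cv2.imwrite('pics/f7.png',o);print(x0,y0)
E
```

```text
time: 17.28
eef_pos: [0.5091, -0.0118, 0.0322]
eef_rot: [2.292, 2.037, -0.118]
force: [0.7, -0.7, 0.6]
opening: 0.0479
finger_force: 0.0
time: 18.03
eef_pos: [0.5103, 0.0008, 0.1517]
eef_rot: [2.292, 2.037, -0.118]
force: [-0.3, 0.0, -0.7]
opening: 0.0482
finger_force: 0.0
[321 200]
288 150
```

View pics/f7.png

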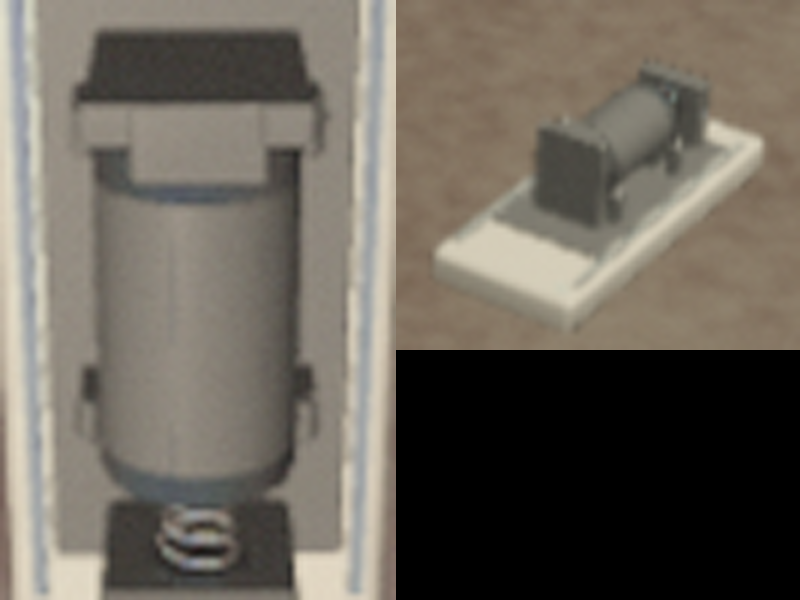

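The final picture shows the cell lying level in its saddles: nub end under the lip (edge at v≈185), flat end on the compressed spring (200,505), gripper clear.

```bash
python3 -c "
from workcell import arm
print(arm.close_job())"
```

```text
the job is handed in; nothing more can be done
None
```

The torch cell is on charge and the job is handed in at about 18 s: it lies level in its saddles, held between the spring and the nub contact under the lip. The salt shaker and pepper mill were not approached. The highest force I saw during insertion was about 11 N.

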